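# Rock the heavy knob tub on its foot to pour it out

### The arm

A 6-joint arm with a two-finger parallel gripper is mounted at the origin on the work surface; the furniture and walls round the work are solid. World frame = base frame: x ahead of the robot, y to its left, z up, the work surface at z = 0. Lengths are in mm, angles in rad, forces in N, time in s.
With the tool pointing down it reaches from about 350 to 875 mm from the base axis. Payload 4.2 kg.
Tool frame: the origin (TCP) lies between the finger pads; the fingertips stand 11 mm ahead of it and the grasp point (between the pads) lies 8 mm behind it; z points along the fingers, y is the direction in which the jaws open and shut (so a half turn about z gives the same grasp; the last joint's range is limited). The gripper opens to 85 mm and grips with 20 to 120 N. Pads are 22 mm wide; open, the fingers measure 114 mm over their backs; the gripper's body (76 mm by 85 mm) begins 54 mm behind the grasp point. The pads swing forward as they close: fully open they stand 13 mm farther back than shut.
Start: joints at [-1.001, 0.385, 0.008, 0, -1.194, -0.259], TCP at [191.153, -595.029, 242.312] pointing down, gripper open.
Joint ranges: [-3.14, 3.14], [-1.21, 2.06], [-1.07, 1.41], [-3.16, 2.05], [-2.99, -0.16], [-3.1, 3.1]. Speed limits (rad/s): [2.79, 2.79, 3.14, 3.14, 3.14, 3.14].

### API

Orientations are given as a unit quaternion [x, y, z, w].
In Python, from bench import * gives the robot as it stands. The module is installed in compiled form; this text tells all that it offers.
- The arm moves only by the tool drive_tool, never from a script. Its argument "increments" is a list of rows, each a list of 3 entries, a list of its own where there are three numbers: the gripper command: -1 is shut, 1 is fully open, values between are in proportion, then the shift along the tool's x, y, z scaled (see below), then the turn about the tool's z scaled (see below). In form: [[hand, [tx, ty, tz], turn], ...]. A call has 1 to 20 rows; each row shifts and turns the commanded pose from where the row before left it, along the tool's axes as they then stand; what a row does not reach is not made up. The controller multiplies each number of a shift by 0.3 m and each number of a turn by 2 rad. A row lasts 1/8 s, in which the tool goes at most 62.5 mm and 10.7 degrees, less where a joint would pass 70% of its speed; a pose out of reach is approached as far as the arm can. A call with a number of a shift or a turn outside -1 to 1 is refused whole. A call with a gripper value outside its range is refused whole. The fingers move at their own pace and stop on an object; the grip force is fixed at half the most. Time passes only in rows, so rows that do not move let the fingers close. It gives the time, the measured TCP pose, the force and the opening at its end, in the units of the state.
- read_state(): the state, without advancing time (a new reading comes with each control period).
- get_image(name): name is "scene" or "top"; returns the picture (420x560x3 uint8, red, green, blue); there is no depth.
- calibration(name): a dict with "fovy" (degrees; the focal length in pixels is half the picture's height over the tangent of half this angle, whatever the lens; pixels are square), "cx", "cy" (the principal point, pixels), "R" (3x3) and "t" (3): a world point X has camera coordinates R X + t. Camera axes: x right, y down, z forward; pixel columns grow to the right and rows downward; lengths in mm; the calibration is good to about 2 mm. A picture is of the moment at which its call begins. calibration takes no time and is no camera call.
- job_done(): hands the job in, once; it reports no verdict.
The state is a dict: "clock": time; "joints": joint angles; "joint_vel": joint speeds; "joint_efforts": joint torques, N m; "position": TCP position; "ee_rot": TCP orientation; "contact_force": force on the tool from outside, world axes, zero at the start; "wrist_torque": the same for the moment, N m; "gripper_width": finger opening in mm.
Only numpy, scipy, OpenCV 4.12 (cv2) and the standard library are available. Lean on these libraries where they do the work, as an engineer would, in place of code of your own. Each camera call takes 0.05 s, during which the arm holds its last target.

### The job

Empty the five ball knobs out of the heavy tub into the sorting tray without ever lifting the tub: slide it forward along the wooden riser until its round front foot presses against the sprung stop bar, then rock it over on that foot, keeping the stop bar pressed, until all the knobs have rolled out. Rock it gently back until it stands upright on the riser again, never letting it fall or topple over, let go of it, and leave the two loose specimen cups and the water bottle round the work undisturbed.

Things in the scene. Friction and masses are not known exactly. Their poses are not given: they have to be found in the camera images.
- riser: Fixed light-wood desk stand, 160 mm wide (its x), 220 mm long (its y, from -105 to +115 mm), top surface 60 mm above the desk. Origin on the desk under it; its -y axis is the pouring direction, towards the tray. About 60 mm from the origin towards -y, anywhere from 48 to 72 mm, a low sprung stop bar lies across its top (its exact place is not given: find it by touch or by eye).
- fence (a joint): The sprung aluminium stop bar across the riser (138 mm wide, 8 mm high, 10 mm deep): how far it is pushed in towards the riser's -y, in m: 0 untouched, 0.012 hard against its end. Its spring takes about 1.6 N at first touch and 6.4 N at the end, besides the tub's friction on the riser.
- tub: Heavy open grey tub on the riser, 1.2 to 1.9 kg, 108 mm wide (x), 100 mm deep (y), 120 mm high, the lower 60 mm solid ballast. Origin: centre of the underside; -y is its pouring side, z up. Starts upright, 25 to 80 mm short of the stop bar, turned up to 0.1 rad from the riser. It balances when tipped 55 to 60 degrees and beyond that wants to fall forward.
- tub_bar (a point): Middle of the round steel handle bar at the tub's back: bar 10 mm thick, along the tub's x, 80 mm free length, axis 45 mm behind the back wall and 95 mm above the tub's underside (tub frame: y +95, z +95 mm). Pinched lightly across the tub's y it can turn between the fingers while the tub rocks.
- tub_foot (a point): Axis of the tub's rounded front foot, a bar of 8 mm radius along the tub's x (tub frame: y -50, z +8 mm). The tub rocks about this axis, which then stays 8 mm above the riser; the foot's foremost line is 8 mm ahead of it.
- tub_lip (a point): Middle of the spout's lip (tub frame: y -101, z +120 mm). The spout is the -y wall, flared 40 degrees outward from 60 mm up to the rim. Knobs begin to roll out when the tub is tipped about 60 degrees; all are out by about 70 degrees. Beyond about 85 degrees the spout comes down on the tray's rim.
- tray: Fixed grey open sorting tray on the desk just beyond the riser's -y end, 136 x 170 mm (x, y), walls 28 mm high and 4 mm thick. Origin: centre of its underside; same axes as the riser.
- knob1_mid (a point): Centre of a turned wooden ball knob, 26 mm across and 24 mm high with a small flat, 18 g; lies in the tub at first.
- knob2_mid (a point): Centre of the second knob, alike.
- knob3_mid (a point): Centre of the third knob, alike.
- knob4_mid (a point): Centre of the fourth knob, alike.
- knob5_mid (a point): Centre of the fifth knob, alike.
- by_cup_39_mid (a point): Centre of a loose clear specimen cup with a white lid (58 mm wide, 65 mm high), standing on the desk close behind the tub's handle end of the riser. Bystander.
- by_cup_44_mid (a point): Centre of another such loose cup, on the desk beyond the tray's far end. Bystander.
- bottle_mid (a point): Centre of a loose upright water bottle, 53 mm wide, 184 mm high, on the desk beyond the tray's far end. Bystander.

How it is judged:
By the outcome, as a careful person would: the job done as asked, in the order asked, and still so for the second after the job is handed in, with the robot touching nothing.
It also fails if it takes over 69 s, if anything falls off the work surface, if the arm or the gripper's body presses on something with over 40 N, if the wrist force passes 120 N, or if a joint passes its speed limit or range.

## Working session

There is one attempt and no reset: what is moved stays moved. The work goes in short steps, Python scripts to look and compute and a tool call to move; the robot and the scene stay as the last step left them, time stands still between calls to the robot, and variables do not carry over. Pictures are saved under pics/ and viewed, and the job is handed in when it is done.

Besides the shell and the picture viewer there is one more tool, called after ">>>" as name([rows], argument=value, ...), one row to a line, values as JSON. drive_tool: Moves the arm, as the interface text tells. Shifts and turns lie within -1 to 1; 1 stands for 0.3 m of shift or 2 rad of turn. Its arguments: {"type":"object","properties":{"increments":{"type":"array"}},"required":["increments"]}

```bash
mkdir -p pics; python3 - <<'E'
from bench import *
import cv2
s=read_state(); print(s)
for n in("scene","top"):
    im=get_image(n); cv2.imwrite(f"pics/{n}0.png",im[:,:,::-1]); print(n,calibration(n))
E
```

```text
{'clock': 0.0, 'joints': array([-1.00142364e+00,  3.85568638e-01,  6.61174608e-03, -5.13545689e-04,
       -1.19397082e+00, -2.58614810e-01]), 'joint_vel': array([ 0.0012832 ,  0.00031783, -0.00143635,  0.00172514, -0.00145618,
        0.00053027]), 'joint_efforts': array([ 3.65755341e-04, -3.92290378e+01,  1.88407284e+01,  4.18655008e+00,
       -4.61956457e-03,  1.82302983e-06]), 'position': array([ 190.97346985, -594.52082716,  241.20658065]), 'ee_rot': array([-1.54660794e-01,  9.87967027e-01,  1.07166804e-03, -2.10199895e-04]), 'contact_force': array([-0.17501832, -0.09113638,  0.41127033]), 'wrist_torque': array([ 0.00408344, -0.01266277, -0.03543514]), 'gripper_width': 85.54197980938453}
scene {'fovy': 43.03130599359484, 'cx': 283.5280575140013, 'cy': 209.43330144478531, 'R': array([[ 0.69821833, -0.7158698 , -0.00464791],
       [-0.37954803, -0.36466884, -0.8502705 ],
       [ 0.60698802,  0.59543855, -0.52632544]]), 't': array([-283.28230997,  279.02076322, 1087.11876196])}
top {'fovy': 51.717450206889566, 'cx': 277.5539382133046, 'cy': 213.72445951152494, 'R': array([[ 0.01574205, -0.99982605, -0.01000287],
       [-0.98228597, -0.01359608, -0.18689413],
       [ 0.18672562,  0.01276778, -0.98232913]]), 't': array([  33.42069089,  439.62610534, 1310.70489582])}
```

View pics/scene0.png

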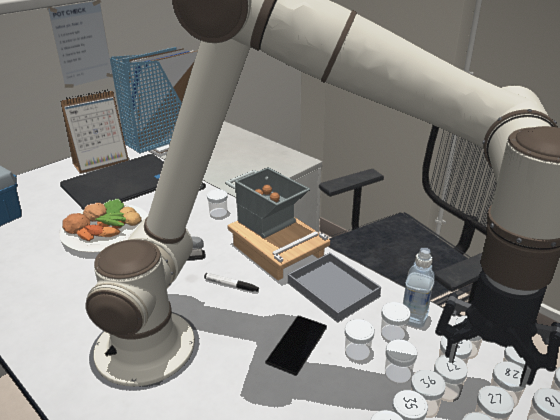

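View pics/top0.png

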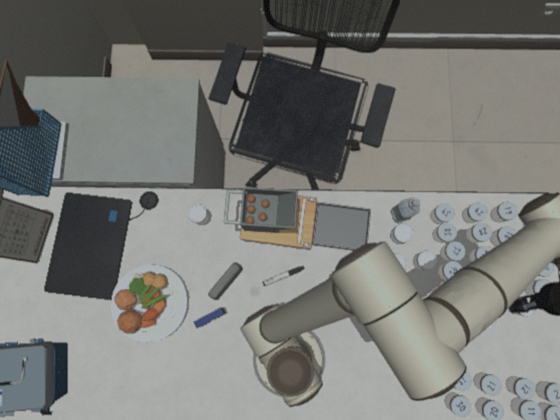

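```bash
python3 - <<'E'
import cv2
a=cv2.imread("pics/scene0.png")[150:310,190:400]; b=cv2.imread("pics/top0.png")[175:260,185:385]
cv2.imwrite("pics/sc0.png",cv2.resize(a,None,fx=3.7,fy=3.7,interpolation=cv2.INTER_CUBIC))
cv2.imwrite("pics/tc0.png",cv2.resize(b,None,fx=4,fy=4,interpolation=cv2.INTER_CUBIC))
E
```

```text
(no output)
```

View pics/sc0.png

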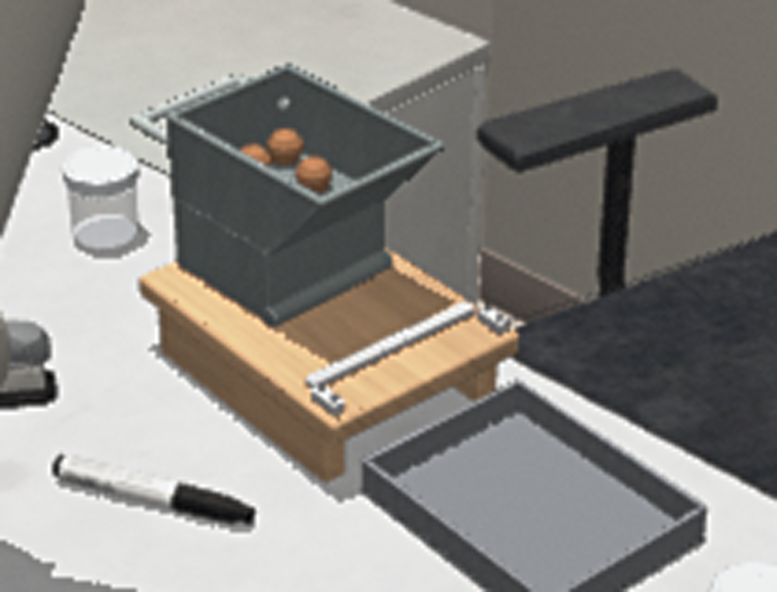

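View pics/tc0.png

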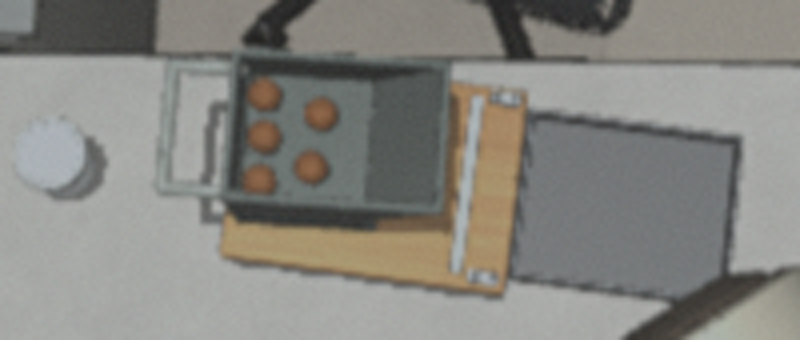

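```bash
cat > h.py <<'E'
import numpy as np, cv2
from bench import calibration
def cam(n):
    c=calibration(n); f=210/np.tan(np.radians(c["fovy"])/2); return c,f
def ray(n,p):
    c,f=cam(n); R=np.array(c["R"]);t=np.array(c["t"])
    d=R.T@np.array([(p[0]-c["cx"])/f,(p[1]-c["cy"])/f,1]); return -R.T@t,d/np.linalg.norm(d)
def onz(n,p,z):
    o,d=ray(n,p); return (o+d*(z-o[2])/d[2]).round(1)
def tri(ps,pt):
    o1,d1=ray("scene",ps);o2,d2=ray("top",pt)
    s=np.linalg.lstsq(np.c_[d1,-d2],o2-o1,rcond=None)[0]
    a,b=o1+s[0]*d1,o2+s[1]*d2; return ((a+b)/2).round(1),np.linalg.norm(a-b).round(1)
def proj(n,X):
    c,f=cam(n);q=np.array(c["R"])@X+np.array(c["t"]);return np.array([c["cx"]+f*q[0]/q[2],c["cy"]+f*q[1]/q[2]]).round(1)
E
python3 - <<'E'
from h import *
T=lambda x,y:(185+x/4-.375,175+y/4-.375)
S=lambda x,y:(190+x/3.7-.36,150+y/3.7-.36)
for nm,p in dict(rf_far=(526,90),rf_near=(505,294),rb_near=(222,257)).items(): print(nm,onz("top",T(*p),60))
print("riser scene f_near",onz("scene",S(333,432),60),"f_far",onz("scene",S(518,340),60),"b_near",onz("scene",S(142,283),60))
print("tri near front",tri(S(335,432),T(505,294)), "far",tri(S(518,340),T(526,90)))
print("fence top",onz("top",T(477,98),68),onz("top",T(457,271),68))
print("fence sc",onz("scene",S(475,310),68),onz("scene",S(315,385),68))
for nm,p in dict(bfar=(171,66),bnear=(162,190)).items(): print(nm,onz("top",T(*p),155))
print("bar near tri",tri(S(137,122),T(163,190)))
print("bar far tri",tri(S(235,82),T(171,66)))
print("rim back near",onz("top",T(226,194),180),"back far",onz("top",T(237,53),180),"lip far",onz("top",T(449,66),180),"lip near",onz("top",T(440,209),180))
print("rim tri",tri(S(168,122),T(226,194)),tri(S(290,68),T(237,53)),tri(S(440,145),T(449,66)),tri(S(323,201),T(440,209)))
print("foot scene",onz("scene",S(270,320),60),onz("scene",S(390,262),60))
E
```

```text
rf_far [489.6 -79.   60. ]
rf_near [330.9 -62.9  60. ]
rb_near [356.  152.5  60. ]
riser scene f_near [324.2 -67.6  60. ] f_far [478.1 -86.3  60. ] b_near [351.1 143.4  60. ]
tri near front (array([331.2, -63. ,  53.7]), np.float64(1.0)) far (array([490.5, -78.6,  50.4]), np.float64(3.4))
fence top [480.9 -40.7  68. ] [346.9 -26.2  68. ]
fence sc [475.9 -50.5  68. ] [343.1 -33.   68. ]
bfar [481.9 184.3 155. ]
bnear [391.1 187.4 155. ]
bar near tri (array([391.3, 186.9, 153.6]), np.float64(0.2))
bar far tri (array([482.4, 185.3, 150.7]), np.float64(1.3))
rim back near [384.7 139.2 180. ] back far [485.9 134.6 180. ] lip far [478.5 -15.4 180. ] lip near [376.2  -9.9 180. ]
rim tri (array([383.8, 141.1, 174.4]), np.float64(4.6)) (array([486.8, 134.4, 178.2]), np.float64(1.2)) (array([478.2, -15. , 179.3]), np.float64(1.3)) (array([376.1,  -9.7, 179.2]), np.float64(0.8))
foot scene [381.2  47.8  60. ] [488.5  38.8  60. ]
```

>>> drive_tool([
  [-0.06,[0,0,-0.06],0.089],
  [-0.06,[0,0,-0.06],0.089],
])

```text
clock: 0.35
position: [191.0, -594.7, 277.9]
ee_rot: [0.026, 1.0, 0.001, -0.0]
contact_force: [-0.3, -0.8, -0.4]
gripper_width: 51.8
```

>>> drive_tool([
  [-0.06,[-0.1,0.17,0],0],
  [-0.06,[-0.1,0.17,0],0],
  [-0.06,[-0.1,0.17,0],0],
  [-0.06,[-0.1,0.17,0],0],
  [-0.06,[-0.1,0.17,0],0],
  [-0.06,[-0.1,0.17,0],0],
  [-0.06,[-0.1,0.17,0],0],
  [-0.06,[0,0.18,0],0],
  [-0.06,[0,0.18,0],0],
  [-0.06,[0,0.18,0],0],
  [-0.06,[0,0.18,0],0],
  [-0.06,[0,0.18,0],0],
  [-0.06,[0,0.18,0],0],
  [-0.06,[0,0.18,0],0],
  [-0.06,[0,0.18,0],0],
  [-0.06,[0,0,0],0],
  [-0.06,[0,0,0],0],
])

```text
clock: 2.48
position: [436.2, 183.5, 277.8]
ee_rot: [0.022, 1.0, -0.0, -0.001]
contact_force: [-0.3, -0.3, 0.1]
gripper_width: 40.3
```

>>> drive_tool([
  [-0.06,[0,0,0.1],0],
  [-0.06,[0,0,0.1],0],
  [-0.06,[0,0,0.06],0],
  [-0.06,[0,0,0],0],
])

```text
clock: 2.98
position: [435.9, 181.8, 199.3]
ee_rot: [0.024, 1.0, -0.001, -0.001]
contact_force: [0.9, -1.0, 0.6]
gripper_width: 40.1
```

```bash
cat > snap.py <<'E'
import sys,cv2
from bench import *
k=sys.argv[1]
a=get_image("scene"); b=get_image("top")
cv2.imwrite(f"pics/scene{k}.png",a[:,:,::-1]);cv2.imwrite(f"pics/top{k}.png",b[:,:,::-1])
a=cv2.resize(a[130:310,190:450],None,fx=3,fy=3,interpolation=cv2.INTER_CUBIC)
b=cv2.resize(b[160:270,180:440],None,fx=3,fy=3,interpolation=cv2.INTER_CUBIC)
cv2.imwrite(f"pics/s{k}.png",a[:,:,::-1]);cv2.imwrite(f"pics/t{k}.png",b[:,:,::-1])
E
python3 snap.py 1; python3 -c "
from bench import *
s=read_state();print(s['position'],s['ee_rot'],s['joints'],s['contact_force'])"
```

```text
[437.06679697 183.03828528 201.10384908] [2.31365192e-02 9.99732154e-01 2.13485598e-04 5.25885255e-04] [ 7.40850364e-01  1.64023285e-01 -4.13215704e-01  5.00735527e-04
 -9.92502549e-01 -2.35819735e+00] [ 0.06152055  0.12534757 -0.36999571]
```

View pics/s1.png

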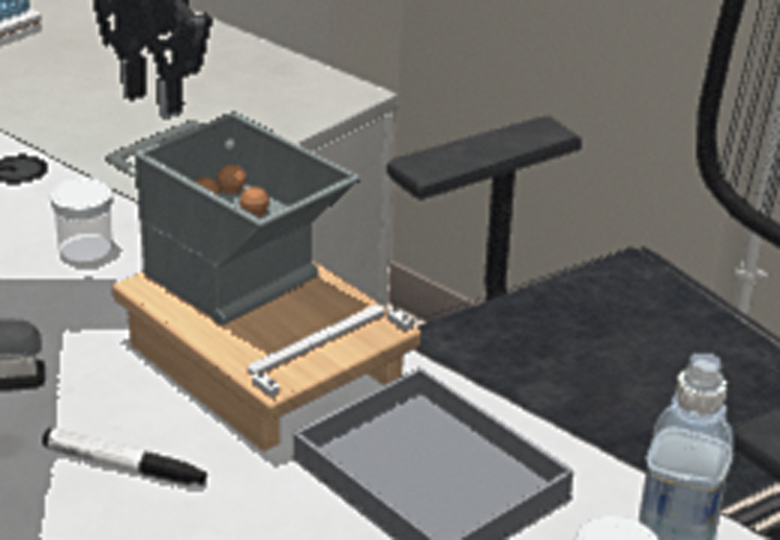

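View pics/t1.png

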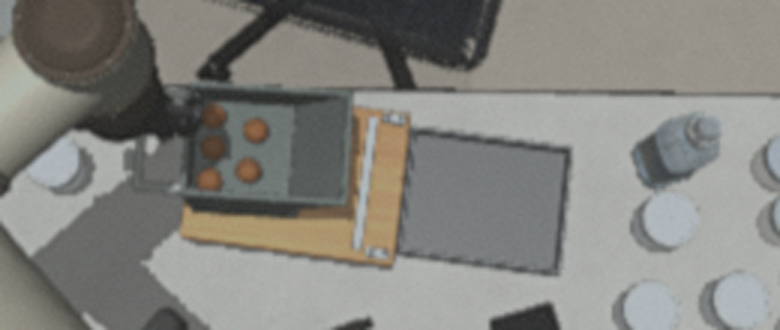

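>>> drive_tool([
  [-0.06,[0,0,0.06],0],
  [-0.06,[0,0,0.06],0],
  [-0.06,[0,0,0.06],0],
  [-0.06,[0,0,0],0],
])

```text
clock: 3.58
position: [438.5, 184.6, 148.8]
ee_rot: [0.022, 1.0, 0.001, 0.002]
contact_force: [1.2, -0.5, 5.0]
gripper_width: 40.1
```

```bash
python3 snap.py 2
```

```text
(no output)
```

View pics/s2.png

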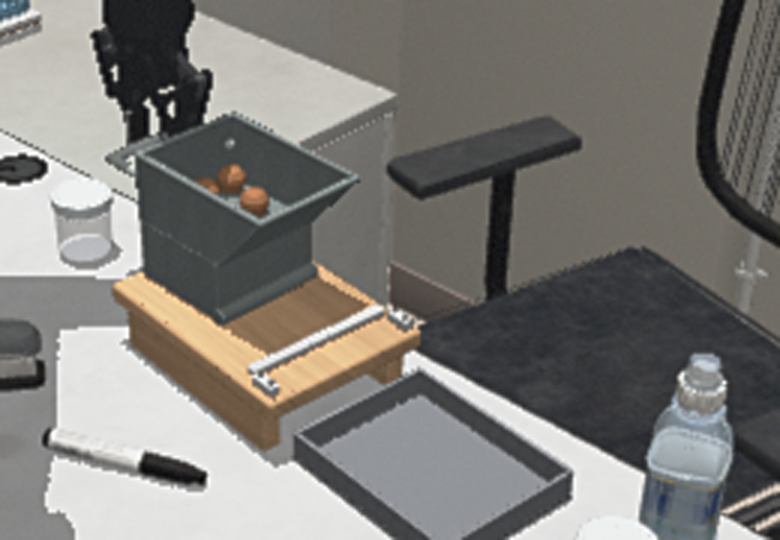

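>>> drive_tool([
  [-0.5,[0,0,0],0],
  [-0.5,[0,0,0],0],
  [-0.65,[0,0,0],0],
  [-0.65,[0,0,0],0],
])

```text
clock: 4.18
position: [436.5, 183.6, 146.1]
ee_rot: [0.023, 1.0, -0.0, -0.0]
contact_force: [0.5, 0.7, 0.0]
gripper_width: 15.1
```

>>> drive_tool([
  [-1,[0,0,0],0],
  [-1,[0,0,0],0],
  [-1,[0,0,0],0],
])

```text
clock: 4.55
position: [437.2, 184.9, 146.3]
ee_rot: [0.023, 1.0, 0.001, 0.001]
contact_force: [1.2, 5.3, -2.9]
gripper_width: 7.9
```

```bash
python3 snap.py 3; python3 -c "
from bench import *
s=read_state();print(s['position'],s['ee_rot'],s['joints'],s['contact_force'],s['wrist_torque'])"
```

```text
[437.2688082  184.95132624 146.35453062] [2.26404625e-02 9.99742491e-01 1.26826398e-03 8.67288142e-04] [ 7.43030960e-01  2.29835777e-01 -4.88158095e-01 -8.34089669e-04
 -8.49794270e-01 -2.35856246e+00] [ 0.83893597  5.63205114 -2.27083056] [ 1.58548569 -0.23401829 -0.15379305]
```

View pics/s3.png

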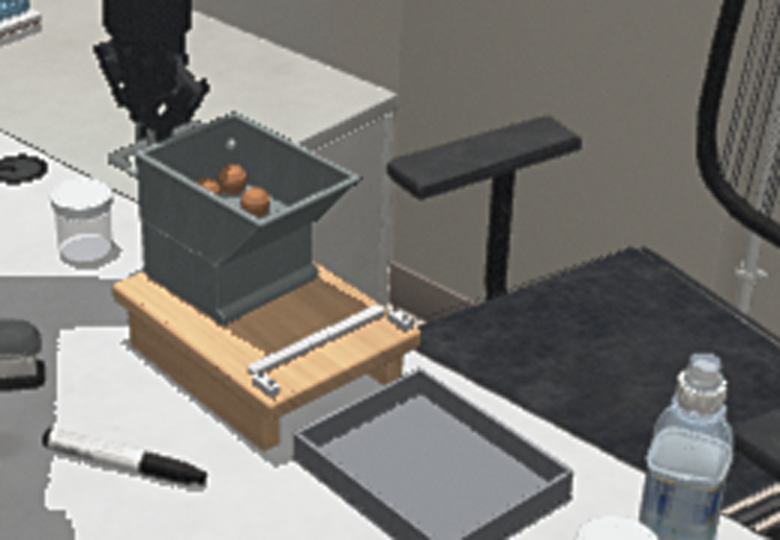

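>>> drive_tool([
  [-1,[0,-0.02,0],0.01],
  [-1,[0,-0.02,0],0.01],
  [-1,[0,-0.02,0],0.01],
  [-1,[0,-0.02,0],0],
  [-1,[0,-0.02,0],0],
  [-1,[0,-0.02,0],0],
])

```text
clock: 5.4
position: [436.7, 151.5, 148.1]
ee_rot: [0.052, 0.999, 0.004, 0.004]
contact_force: [1.7, 10.1, 0.5]
gripper_width: 8.1
```

>>> drive_tool([
  [-1,[0,-0.02,0],0],
  [-1,[0,-0.01,0],0],
])

```text
clock: 5.65
position: [435.5, 142.2, 147.9]
ee_rot: [0.052, 0.999, 0.004, 0.004]
contact_force: [1.6, 10.7, 1.1]
gripper_width: 8.1
```

>>> drive_tool([
  [-1,[0,0,0],0],
])

```text
clock: 5.78
position: [435.4, 141.9, 147.8]
ee_rot: [0.052, 0.999, 0.003, 0.004]
contact_force: [2.4, 8.8, 0.6]
gripper_width: 8.0
```

```bash
python3 snap.py 4; python3 -c "
from bench import *
s=read_state();print(s['position'],s['ee_rot'],s['joints'],s['contact_force'],s['wrist_torque'])"
```

```text
[435.36797563 141.88278261 147.7367344 ] [0.05164161 0.99865483 0.0031173  0.0034567 ] [ 6.71455685e-01  1.97862475e-01 -5.28174854e-01 -1.34252079e-04
 -8.35450087e-01 -2.34549271e+00] [1.7126066  8.69953765 0.11451477] [ 2.39295866 -0.60629642  0.2232973 ]
```

View pics/s4.png

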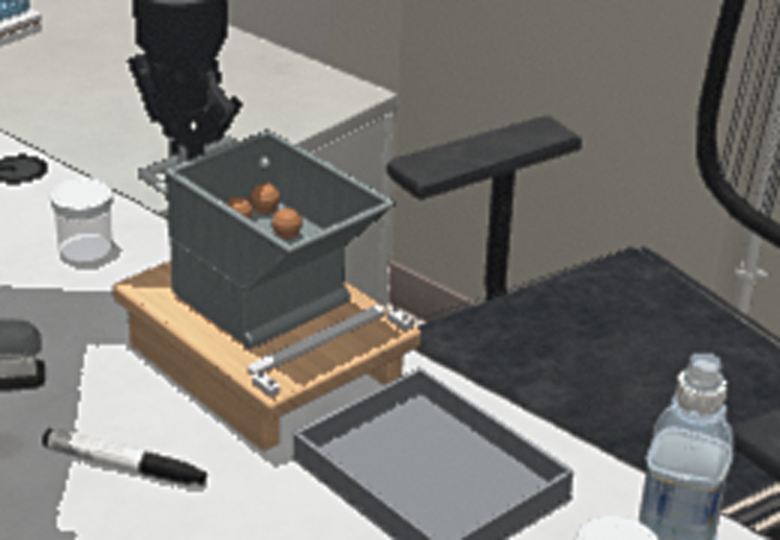

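View pics/t4.png

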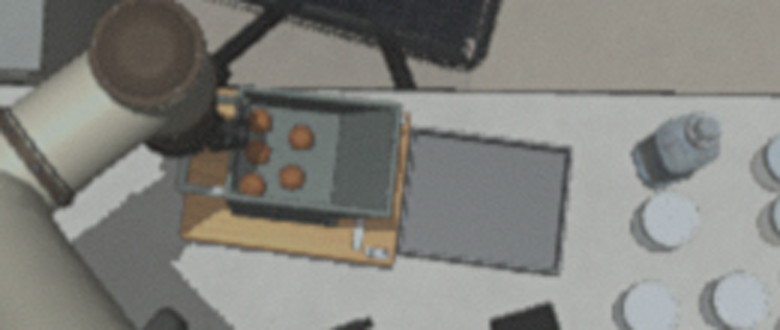

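```bash
python3 - <<'E'
from h import *
T=lambda x,y:(180+x/3-.33,160+y/3-.33)
S=lambda x,y:(190+x/3-.33,130+y/3-.33)
# foot top line at z~76, bottom front edge z=60
print("foot bottom edge",onz("scene",S(251,343),60),onz("scene",S(349,300),60))
print("fence back top edge",onz("scene",S(250,366),68),onz("scene",S(375,308),68))
print("rim back",onz("top",T(231,204),180),onz("top",T(246,89),180),"lip",onz("top",T(392,215),180),onz("top",T(403,105),180))
E
python3 - <<'E'
import cv2
a=cv2.imread("pics/scene4.png")[210:270,255:345]
cv2.imwrite("pics/z4.png",cv2.resize(a,None,fx=8,fy=8,interpolation=cv2.INTER_NEAREST))
E
```

```text
foot bottom edge [376.   5.  60.] [476.5 -10.2  60. ]
fence back top edge [345.8 -24.4  68. ] [473.7 -41.4  68. ]
rim back [372.5  95.6 180. ] [482.3  84.1 180. ] lip [364.3 -53.5 180. ] [468.8 -63.7 180. ]
```

View pics/z4.png

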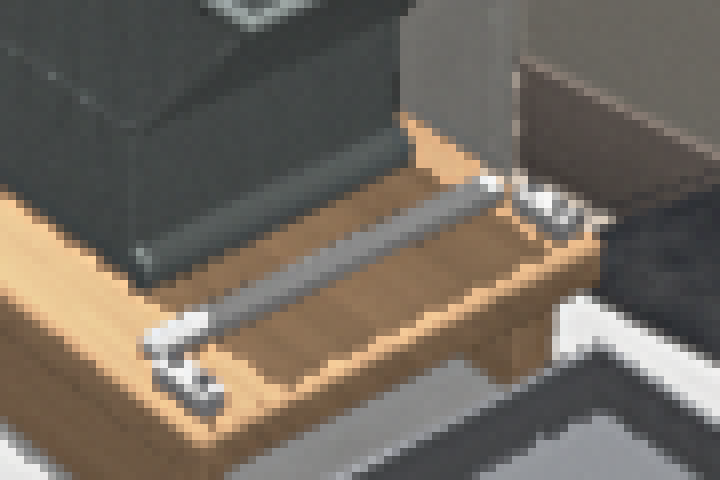

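>>> drive_tool([
  [-1,[0,-0.01,0],0],
  [-1,[0,-0.01,0],0],
  [-1,[0,-0.01,0],0],
  [-1,[0,-0.01,0],0],
])

```text
clock: 6.38
position: [434.3, 130.4, 147.9]
ee_rot: [0.052, 0.999, 0.004, 0.004]
contact_force: [1.2, 11.1, -0.1]
gripper_width: 7.7
```

>>> drive_tool([
  [-1,[0,-0.01,0],0],
])

```text
clock: 6.5
position: [433.9, 127.4, 147.9]
ee_rot: [0.052, 0.999, 0.004, 0.004]
contact_force: [2.3, 11.8, 1.1]
gripper_width: 7.7
```

>>> drive_tool([
  [-1,[0,-0.01,0],0],
])

```text
clock: 6.62
position: [433.6, 124.3, 147.8]
ee_rot: [0.052, 0.999, 0.004, 0.004]
contact_force: [0.4, 9.8, 0.1]
gripper_width: 8.0
```

```bash
cat > z.py <<'E'
import sys,cv2
from bench import *
k=sys.argv[1]
a=get_image("scene")
cv2.imwrite(f"pics/scene{k}.png",a[:,:,::-1]);a=a[205:270,255:345]
cv2.imwrite(f"pics/z{k}.png",cv2.resize(a,None,fx=8,fy=8,interpolation=cv2.INTER_NEAREST)[:,:,::-1])
s=read_state();print(s['position'],s['ee_rot'],s['contact_force'],s['wrist_torque'])
E
python3 z.py 5
```

```text
[433.39853943 123.89030372 147.7711128 ] [0.05179945 0.99864617 0.00324419 0.00348262] [1.95249306 8.64545064 0.55071991] [ 2.61710526 -0.51430461  0.04766486]
```

View pics/z5.png

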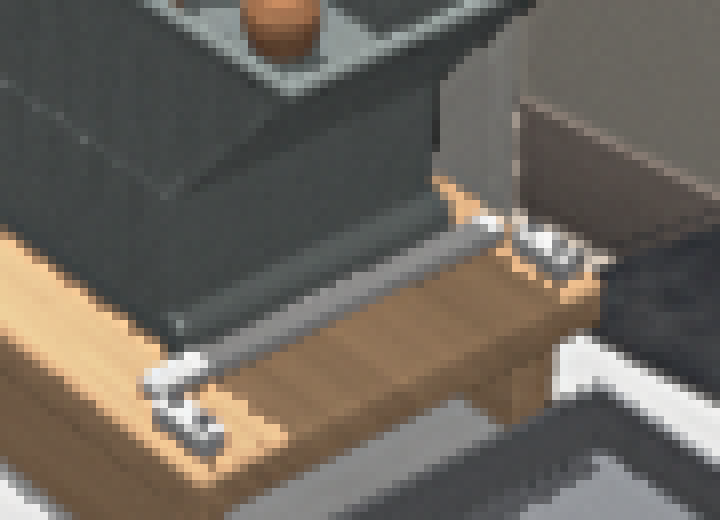

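>>> drive_tool([
  [-1,[0,-0.01,0],0],
])

```text
clock: 6.8
position: [434.1, 122.1, 148.2]
ee_rot: [0.052, 0.999, 0.004, 0.005]
contact_force: [1.8, 12.1, 0.8]
gripper_width: 7.6
```

>>> drive_tool([
  [-1,[0,-0.01,0],0],
])

```text
clock: 6.92
position: [434.2, 119.5, 148.5]
ee_rot: [0.052, 0.999, 0.005, 0.005]
contact_force: [2.1, 13.6, 2.4]
gripper_width: 7.9
```

>>> drive_tool([
  [-1,[0,-0.01,0],0],
])

```text
clock: 7.05
position: [434.4, 116.9, 148.8]
ee_rot: [0.052, 0.999, 0.005, 0.006]
contact_force: [1.9, 15.3, 3.2]
gripper_width: 8.4
```

```bash
python3 z.py 6
```

```text
[434.24790624 116.56588152 148.74668707] [0.05174946 0.99863127 0.00503787 0.00567362] [ 2.82896575 12.51749905  1.94929657] [ 3.75776179 -0.71967695 -0.00458951]
```

View pics/z6.png

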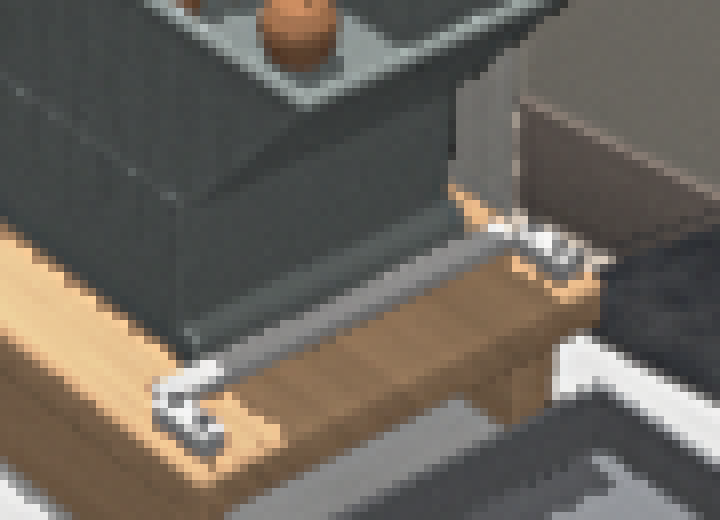

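```bash
python3 - <<'E'
import numpy as np
r=np.hypot(145,87);p0=np.degrees(np.arctan2(87,145))
f=lambda t:np.array([r*np.cos(np.radians(p0+t)),r*np.sin(np.radians(p0+t))])
acc=np.zeros(2);last=0
for t in list(range(2,78,2)):
    d=(f(t)-f(0))/300; q=np.round(d-acc,3); acc+=q
    print(t,(f(t)-f(0)).round(1),"[-1,[0, %.3f, %.3f],0]"%(q[0],-q[1]))
E
```

```text
2 [-3.1  5. ] [-1,[0, -0.010, -0.017],0]
4 [-6.4  9.9] [-1,[0, -0.011, -0.016],0]
6 [-9.9 14.7] [-1,[0, -0.012, -0.016],0]
8 [-13.5  19.3] [-1,[0, -0.012, -0.015],0]
10 [-17.3  23.9] [-1,[0, -0.013, -0.016],0]
12 [-21.3  28.2] [-1,[0, -0.013, -0.014],0]
14 [-25.4  32.5] [-1,[0, -0.014, -0.014],0]
16 [-29.6  36.6] [-1,[0, -0.014, -0.014],0]
18 [-34.   40.5] [-1,[0, -0.014, -0.013],0]
20 [-38.5  44.3] [-1,[0, -0.015, -0.013],0]
22 [-43.1  48. ] [-1,[0, -0.016, -0.012],0]
24 [-47.9  51.5] [-1,[0, -0.016, -0.012],0]
26 [-52.8  54.8] [-1,[0, -0.016, -0.011],0]
28 [-57.8  57.9] [-1,[0, -0.017, -0.010],0]
30 [-62.9  60.8] [-1,[0, -0.017, -0.010],0]
32 [-68.1  63.6] [-1,[0, -0.017, -0.009],0]
34 [-73.4  66.2] [-1,[0, -0.018, -0.009],0]
36 [-78.8  68.6] [-1,[0, -0.018, -0.008],0]
38 [-84.3  70.8] [-1,[0, -0.018, -0.007],0]
40 [-89.8  72.9] [-1,[0, -0.018, -0.007],0]
42 [-95.5  74.7] [-1,[0, -0.019, -0.006],0]
44 [-101.1   76.3] [-1,[0, -0.019, -0.005],0]
46 [-106.9   77.7] [-1,[0, -0.019, -0.005],0]
48 [-112.6   79. ] [-1,[0, -0.019, -0.004],0]
50 [-118.4   80. ] [-1,[0, -0.020, -0.004],0]
52 [-124.3   80.8] [-1,[0, -0.019, -0.002],0]
54 [-130.2   81.4] [-1,[0, -0.020, -0.002],0]
56 [-136.    81.9] [-1,[0, -0.019, -0.002],0]
58 [-141.9   82.1] [-1,[0, -0.020, -0.001],0]
60 [-147.8   82.1] [-1,[0, -0.020, 0.000],0]
62 [-153.7   81.9] [-1,[0, -0.019, 0.001],0]
64 [-159.6   81.5] [-1,[0, -0.020, 0.001],0]
66 [-165.5   80.9] [-1,[0, -0.020, 0.002],0]
68 [-171.3   80. ] [-1,[0, -0.019, 0.003],0]
70 [-177.2   79. ] [-1,[0, -0.020, 0.004],0]
72 [-182.9   77.8] [-1,[0, -0.019, 0.004],0]
74 [-188.7   76.4] [-1,[0, -0.019, 0.004],0]
76 [-194.3   74.7] [-1,[0, -0.019, 0.006],0]
```

>>> drive_tool([
  [-1,[0,-0.006,0],0],
  [-1,[0,-0.01,-0.017],0],
  [-1,[0,-0.011,-0.016],0],
  [-1,[0,-0.012,-0.016],0],
  [-1,[0,-0.012,-0.015],0],
  [-1,[0,-0.013,-0.016],0],
])

```text
clock: 7.85
position: [431.8, 96.7, 172.5]
ee_rot: [0.052, 0.999, 0.004, 0.005]
contact_force: [4.9, 9.2, -0.4]
gripper_width: 8.1
```

```bash
python3 z.py 7;cat > zz.py <<'E'
import sys,cv2
k=sys.argv[1]
a=cv2.imread(f"pics/scene{k}.png")[130:310,190:450]
cv2.imwrite(f"pics/s{k}.png",cv2.resize(a,None,fx=3,fy=3,interpolation=cv2.INTER_CUBIC))
E
python3 zz.py 7
```

```text
[431.71406288  96.23860782 172.89237714] [0.05209019 0.99861978 0.00420572 0.00523978] [3.81116066 9.24582386 1.39462259] [ 2.96835113 -1.01031373 -0.07786734]
```

View pics/z7.png

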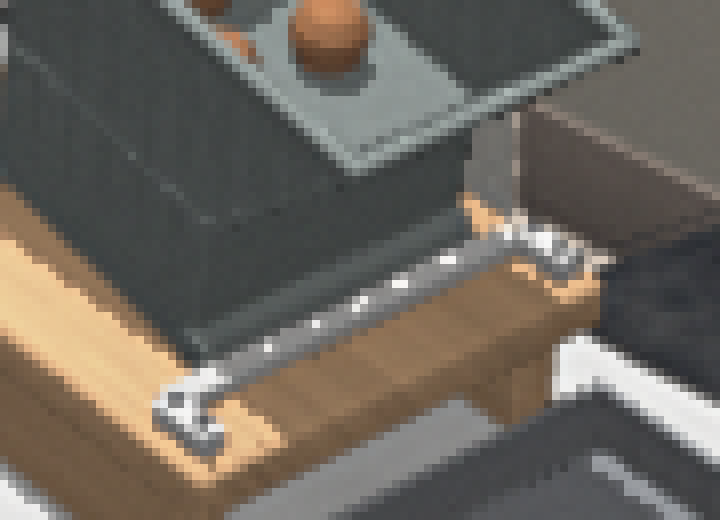

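View pics/s7.png

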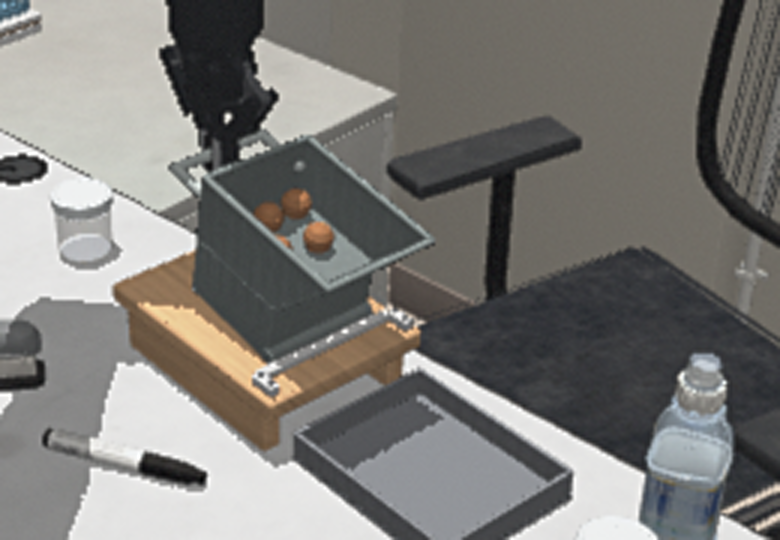

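>>> drive_tool([
  [-1,[0,-0.013,-0.014],0],
  [-1,[0,-0.014,-0.014],0],
  [-1,[0,-0.014,-0.014],0],
  [-1,[0,-0.014,-0.013],0],
  [-1,[0,-0.015,-0.013],0],
  [-1,[0,-0.016,-0.012],0],
  [-1,[0,-0.016,-0.012],0],
  [-1,[0,-0.016,-0.011],0],
  [-1,[0,-0.017,-0.01],0],
  [-1,[0,-0.017,-0.01],0],
])

```text
clock: 9.15
position: [426.3, 49.7, 209.4]
ee_rot: [0.052, 0.999, 0.003, 0.004]
contact_force: [4.5, 6.1, 2.4]
gripper_width: 7.7
```

```bash
python3 z.py 8; python3 zz.py 8
```

```text
[426.17890491  49.26341706 209.6215223 ] [0.05220089 0.99862306 0.00261523 0.00449589] [3.63213326 5.86732663 2.62782159] [ 1.88038776 -1.13057174 -0.04089353]
```

View pics/z8.png

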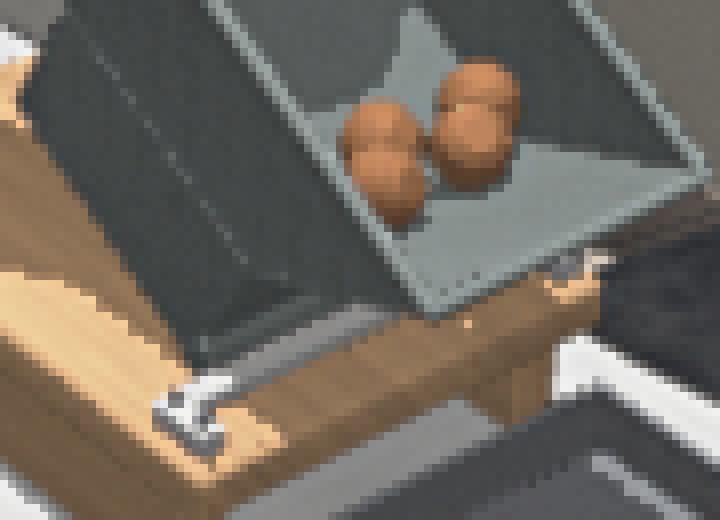

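View pics/s8.png

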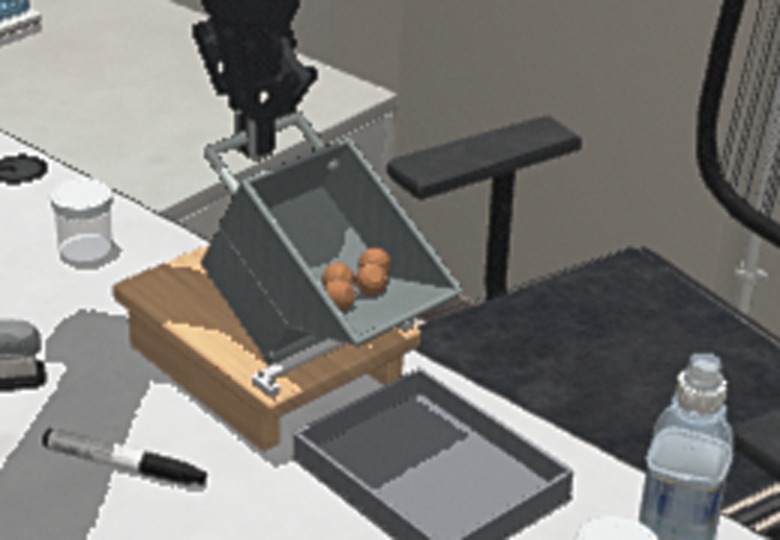

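>>> drive_tool([
  [-1,[0,-0.016,-0.009],0],
  [-1,[0,-0.017,-0.009],0],
  [-1,[0,-0.018,-0.008],0],
  [-1,[0,-0.018,-0.007],0],
  [-1,[0,-0.018,-0.007],0],
  [-1,[0,-0.018,-0.006],0],
  [-1,[0,-0.019,-0.005],0],
  [-1,[0,-0.019,-0.005],0],
  [-1,[0,-0.019,-0.004],0],
  [-1,[0,-0.02,-0.004],0],
  [-1,[0,-0.019,-0.002],0],
])

```text
clock: 10.58
position: [419.6, -11.6, 229.8]
ee_rot: [0.052, 0.999, 0.001, 0.004]
contact_force: [2.2, 4.6, 8.3]
gripper_width: 7.8
```

```bash
python3 z.py 9; python3 zz.py 9
```

```text
[419.45999215 -11.99243959 229.82629816] [0.05227363 0.99862333 0.00114864 0.00419331] [1.79552213 3.52733577 7.93565664] [ 1.16757657 -0.69236585 -0.08499862]
```

View pics/z9.png

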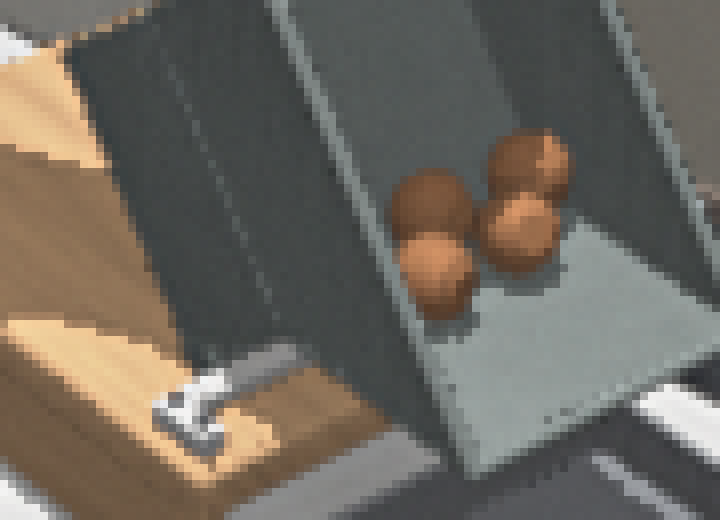

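View pics/s9.png

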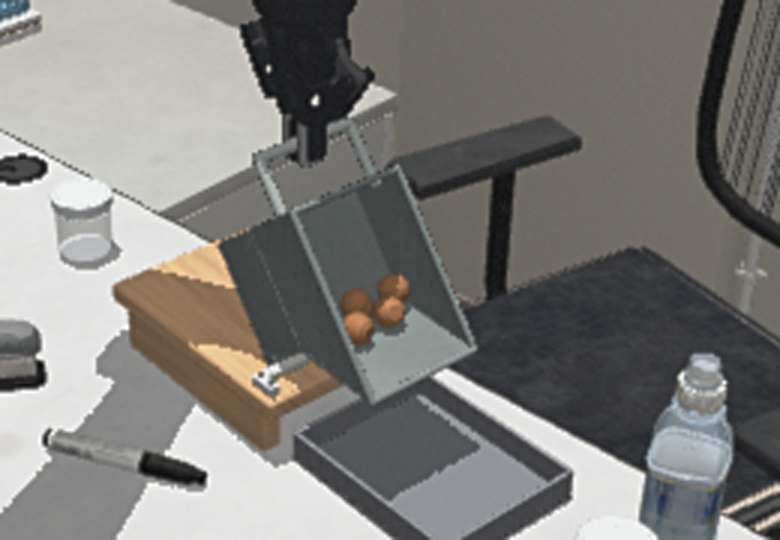

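>>> drive_tool([
  [-1,[0,-0.02,-0.002],0],
  [-1,[0,-0.019,-0.002],0],
  [-1,[0,-0.02,-0.001],0],
  [-1,[0,-0.02,0],0],
  [-1,[0,-0.019,0.001],0],
  [-1,[0,-0.02,0.001],0],
  [-1,[0,0,0],0],
])

```text
clock: 11.5
position: [414.5, -48.2, 229.2]
ee_rot: [0.053, 0.999, -0.0, 0.002]
contact_force: [4.3, -0.6, 5.5]
gripper_width: 8.0
```

```bash
python3 z.py 10; python3 zz.py 10
```

```text
[414.57227555 -48.14492859 229.18229052] [ 5.24341673e-02  9.98621856e-01 -2.58538422e-04  2.23146846e-03] [ 5.02640882e+00 -2.51203478e-03  4.99184188e+00] [ 0.07618913 -1.34612519 -0.0927698 ]
```

View pics/z10.png

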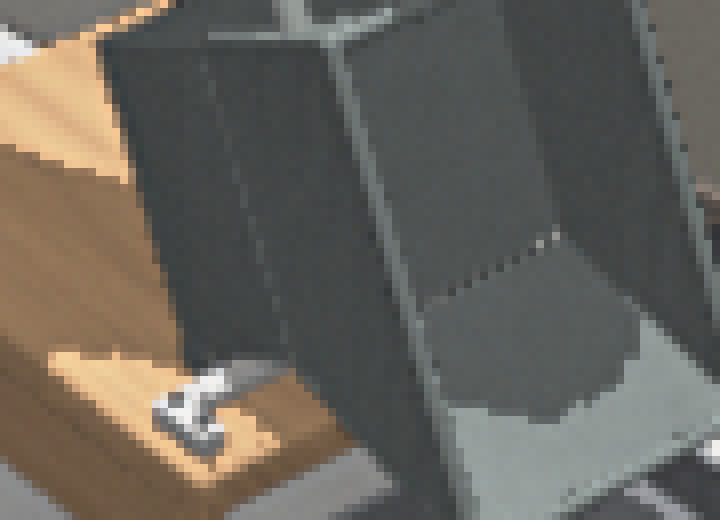

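View pics/s10.png

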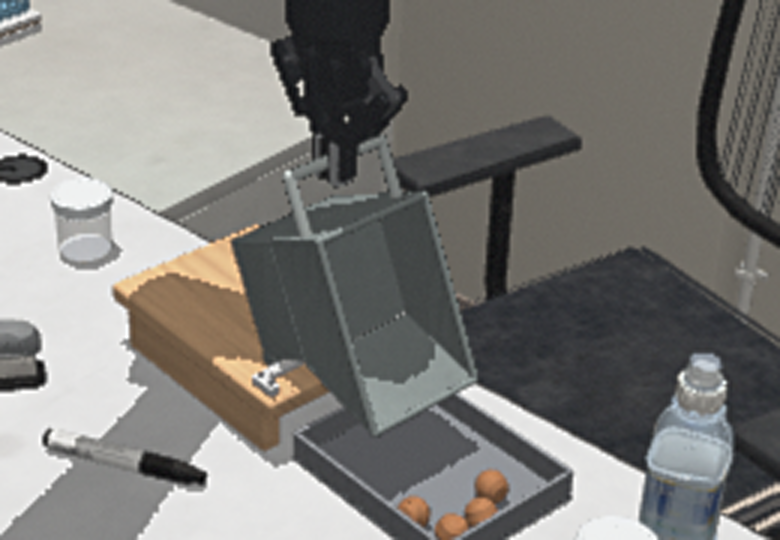

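>>> drive_tool([
  [-1,[0,-0.02,0.002],0],
  [-1,[0,-0.019,0.003],0],
  [-1,[0,-0.02,0.004],0],
  [-1,[0,-0.015,0.004],0],
  [-1,[0,0,0],0],
  [-1,[0,0,0],0],
])

```text
clock: 12.3
position: [411.7, -70.4, 224.9]
ee_rot: [0.052, 0.999, -0.001, 0.001]
contact_force: [5.8, -1.8, 6.2]
gripper_width: 8.0
```

```bash
python3 snap.py 11;  python3 z.py 11
```

```text
[411.68839413 -70.34271937 224.94763821] [ 5.23666481e-02  9.98626684e-01 -5.37721610e-04  1.48047257e-03] [ 4.57442653 -1.33360824  5.94795485] [-0.17495647 -1.4330472  -0.11144823]
```

View pics/z11.png

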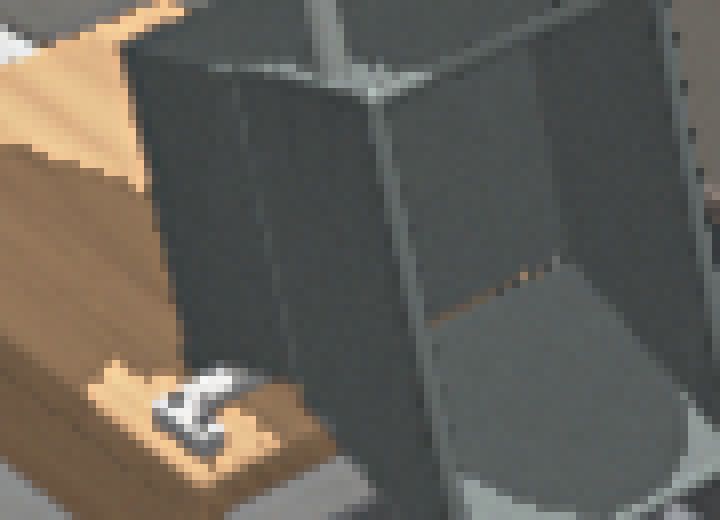

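View pics/s11.png

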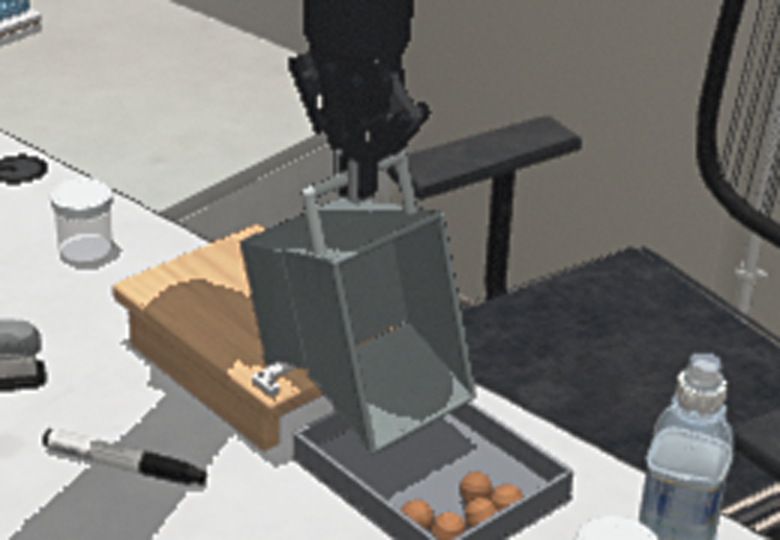

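View pics/t11.png

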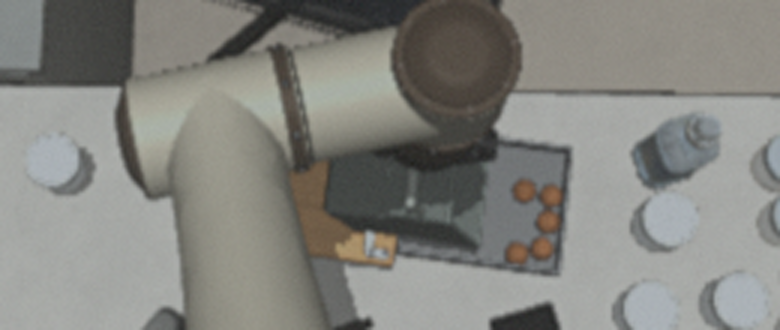

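>>> drive_tool([
  [-1,[0,0.015,-0.004],0],
  [-1,[0,0.02,-0.004],0],
  [-1,[0,0.019,-0.003],0],
  [-1,[0,0.02,-0.002],0],
  [-1,[0,0.02,-0.001],0],
  [-1,[0,0.019,-0.001],0],
  [-1,[0,0.02,0],0],
  [-1,[0,0.02,0.001],0],
])

```text
clock: 13.45
position: [416.3, -24.7, 228.9]
ee_rot: [0.052, 0.999, -0.001, 0.001]
contact_force: [5.2, -0.9, 4.5]
gripper_width: 7.7
```

```bash
python3 z.py 12
```

```text
[416.39766356 -24.25188793 228.84780785] [ 5.20310571e-02  9.98644628e-01 -7.45308005e-04  1.05889970e-03] [ 5.7309533  -1.07609928  4.69795573] [-0.33931791 -1.40257277 -0.0717912 ]
```

View pics/z12.png

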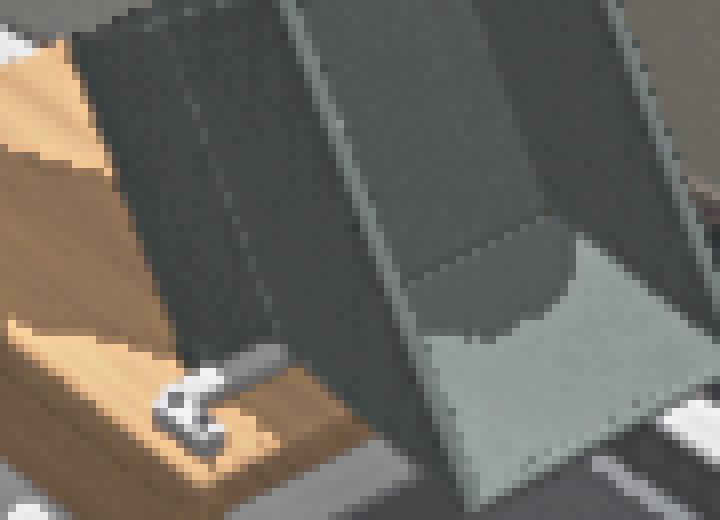

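>>> drive_tool([
  [-1,[0,0.018,0.002],0],
  [-1,[0,0.019,0.002],0],
  [-1,[0,0.019,0.002],0],
  [-1,[0,0.019,0.004],0],
  [-1,[0,0.019,0.004],0],
  [-1,[0,0.019,0.005],0],
  [-1,[0,0.019,0.005],0],
  [-1,[0,0.018,0.006],0],
  [-1,[0,0.018,0.007],0],
])

```text
clock: 14.62
position: [422.5, 26.3, 219.1]
ee_rot: [0.052, 0.999, -0.0, 0.002]
contact_force: [3.0, 3.7, 11.8]
gripper_width: 7.7
```

```bash
python3 z.py 13
```

```text
[422.52707721  26.78401824 218.91426787] [5.15810185e-02 9.98666465e-01 9.78116868e-05 2.16362288e-03] [ 2.79831386  4.14280427 11.4442883 ] [ 0.82069269 -0.66516541 -0.09668074]
```

View pics/z13.png

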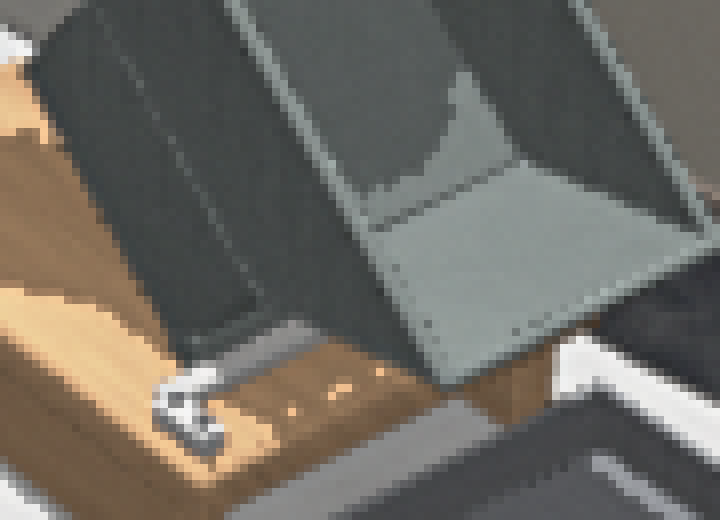

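>>> drive_tool([
  [-1,[0,0.018,0.005],0],
  [-1,[0,0.018,0.007],0],
  [-1,[0,0.017,0.008],0],
  [-1,[0,0.016,0.009],0],
  [-1,[0,0.017,0.01],0],
  [-1,[0,0.017,0.01],0],
  [-1,[0,0.016,0.011],0],
  [-1,[0,0.016,0.012],0],
  [-1,[0,0.016,0.012],0],
])

```text
clock: 15.8
position: [427.8, 73.9, 194.3]
ee_rot: [0.052, 0.999, 0.003, 0.003]
contact_force: [0.0, 12.9, 13.7]
gripper_width: 7.7
```

```bash
python3 z.py 14
```

```text
[427.90408062  74.43695421 193.93200559] [0.05155538 0.99866046 0.00301714 0.00319739] [-0.12324149 12.36813029 11.99441999] [3.46496656 0.21046478 0.00683025]
```

View pics/z14.png

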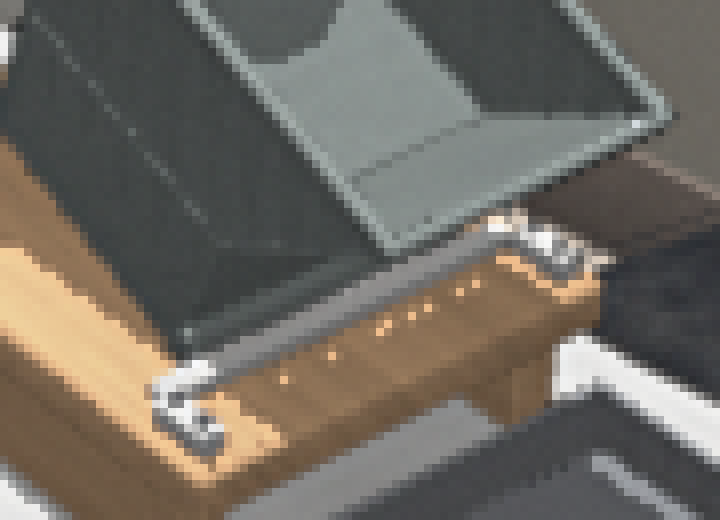

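>>> drive_tool([
  [-1,[0,0.015,0.013],0],
  [-1,[0,0.014,0.013],0],
  [-1,[0,0.014,0.014],0],
  [-1,[0,0.014,0.014],0],
  [-1,[0,0.013,0.014],0],
  [-1,[0,0.006,0.008],0],
  [-1,[0,0.007,0.008],0],
  [-1,[0,0.006,0.008],0],
  [-1,[0,0.006,0.007],0],
])

```text
clock: 16.98
position: [433.0, 105.1, 165.5]
ee_rot: [0.051, 0.999, 0.006, 0.006]
contact_force: [0.8, 19.2, 13.0]
gripper_width: 8.0
```

```bash
python3 z.py 15
```

```text
[432.99725142 105.26826796 165.27407798] [0.05147849 0.99863986 0.00580948 0.00588528] [ 0.9720269  19.73931181 12.66280531] [ 5.30386393  0.00980661 -0.1196126 ]
```

View pics/z15.png

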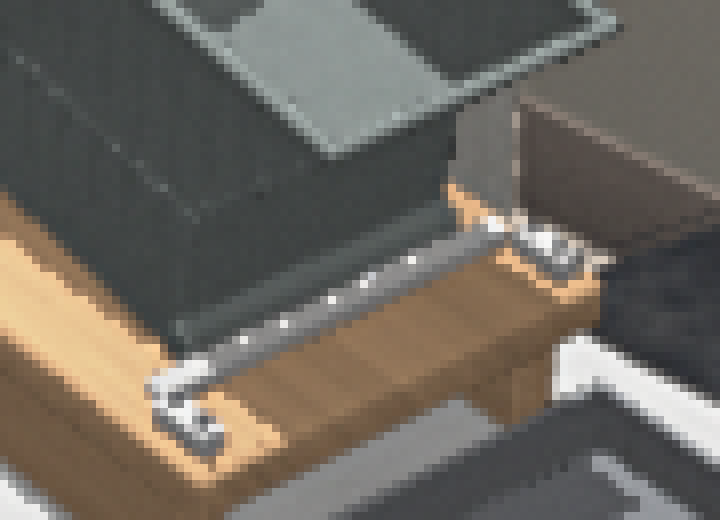

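>>> drive_tool([
  [-1,[0,0,0.006],0],
  [-1,[0,0.002,0.007],0],
  [-1,[0,0.003,0.007],0],
  [-1,[0,0.003,0.007],0],
])

```text
clock: 17.52
position: [434.2, 108.4, 158.0]
ee_rot: [0.051, 0.999, 0.007, 0.007]
contact_force: [-0.4, 21.3, 13.6]
gripper_width: 7.7
```

```bash
python3 z.py 16
```

```text
[434.15547861 108.41393428 157.75797958] [0.05131701 0.99863663 0.00656413 0.00695397] [ 0.9497136  21.25261642 12.67445626] [ 5.48794416 -0.06883696 -0.11339011]
```

View pics/z16.png

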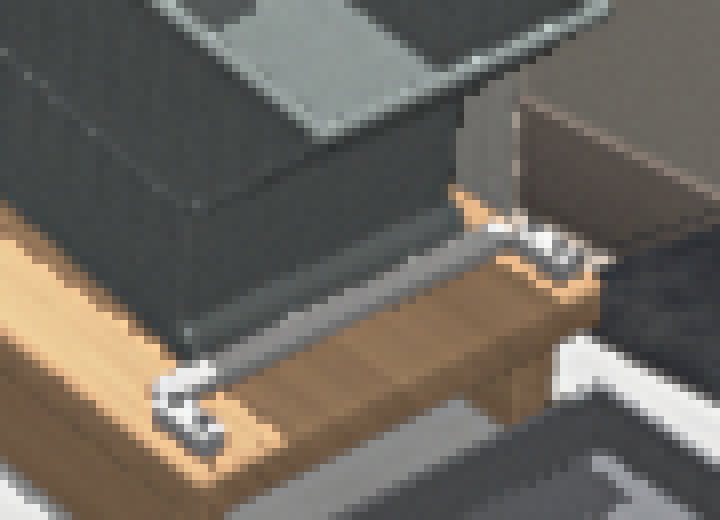

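>>> drive_tool([
  [-1,[0,0.003,0.006],0],
  [-1,[0,0.003,0.006],0],
  [-1,[0,0.003,0.006],0],
  [-1,[0,0.003,0.006],0],
])

```text
clock: 18.08
position: [434.5, 112.0, 150.2]
ee_rot: [0.051, 0.999, 0.007, 0.007]
contact_force: [0.6, 21.7, 10.7]
gripper_width: 7.8
```

>>> drive_tool([
  [-1,[0,0.004,0.006],0],
  [-1,[0,0.004,0.006],0],
])

```text
clock: 18.32
position: [434.7, 114.3, 146.6]
ee_rot: [0.051, 0.999, 0.007, 0.007]
contact_force: [1.2, 21.1, 9.6]
gripper_width: 7.8
```

```bash
python3 z.py 17;python3 zz.py 17
```

```text
[434.71666359 114.42562562 146.3884329 ] [0.05134892 0.99863685 0.00650526 0.00673929] [ 0.89589505 19.31457045 11.14258167] [ 5.43850227e+00 -4.11459309e-01  2.57032921e-03]
```

View pics/z17.png

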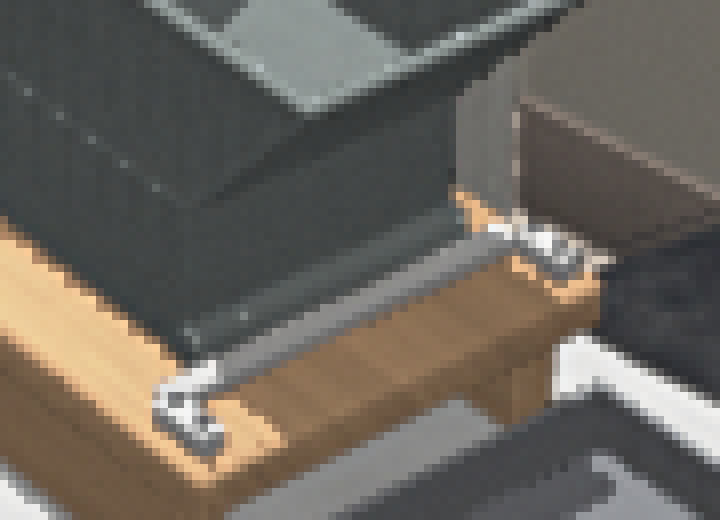

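View pics/s17.png

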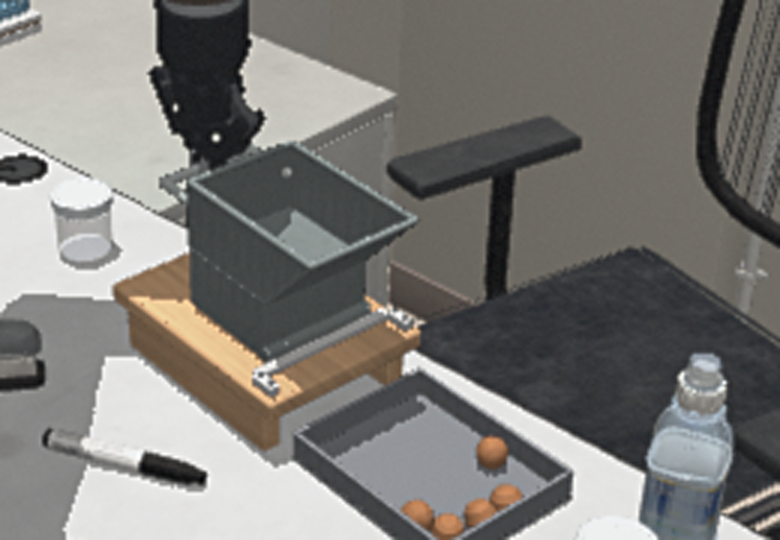

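>>> drive_tool([
  [-1,[0,0.004,0.005],0],
])

```text
clock: 18.5
position: [434.8, 115.3, 145.0]
ee_rot: [0.051, 0.999, 0.006, 0.007]
contact_force: [1.6, 19.9, 9.8]
gripper_width: 8.0
```

>>> drive_tool([
  [-1,[0,0.004,0.005],0],
])

```text
clock: 18.62
position: [434.9, 116.3, 143.4]
ee_rot: [0.051, 0.999, 0.006, 0.007]
contact_force: [2.0, 19.4, 9.3]
gripper_width: 7.9
```

>>> drive_tool([
  [-1,[0,0.003,0],0],
])

```text
clock: 18.75
position: [434.6, 116.7, 143.0]
ee_rot: [0.051, 0.999, 0.005, 0.006]
contact_force: [4.4, 16.3, 7.4]
gripper_width: 7.6
```

```bash
python3 z.py 18;python3 zz.py 18
```

```text
[434.66192445 116.62489044 143.0345725 ] [0.05117972 0.99865644 0.00536104 0.00610043] [ 3.55593324 17.97934321  7.93238353] [ 4.48781604 -0.90517771 -0.05036854]
```

View pics/s18.png

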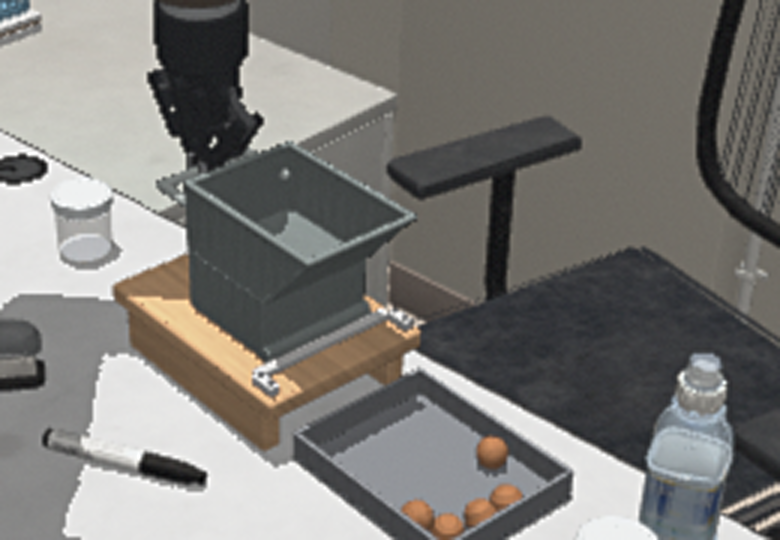

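View pics/z18.png

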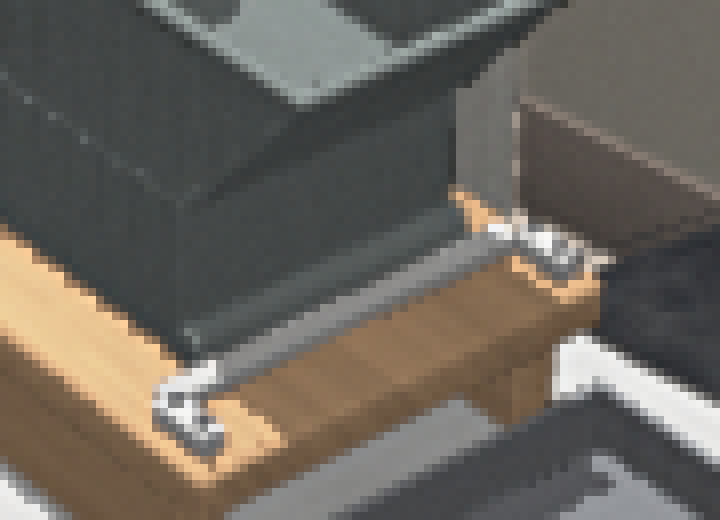

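>>> drive_tool([
  [-1,[0,0.003,0.003],0],
  [-1,[0,0.003,0.003],0],
])

```text
clock: 19.05
position: [434.7, 117.2, 142.2]
ee_rot: [0.051, 0.999, 0.004, 0.006]
contact_force: [0.8, 9.9, 19.7]
gripper_width: 7.9
```

>>> drive_tool([
  [-1,[0,0.003,0.003],0],
  [-1,[0,0.003,0.003],0],
])

```text
clock: 19.3
position: [434.7, 117.4, 142.1]
ee_rot: [0.051, 0.999, 0.002, 0.006]
contact_force: [-1.4, 4.7, 31.7]
gripper_width: 8.0
```

```bash
python3 z.py 19;python3 - <<'E'
import cv2,numpy as np
a=cv2.imread("pics/scene6.png")[160:265,225:345];b=cv2.imread("pics/scene19.png")[160:265,225:345]
cv2.imwrite("pics/cmp19.png",np.vstack([cv2.resize(x,None,fx=2.8,fy=2.8,interpolation=cv2.INTER_CUBIC) for x in(a,b)]))
E
```

```text
[434.72349168 117.32768817 142.08893369] [0.05055595 0.9987028  0.00234158 0.00559714] [-0.64280395  5.26692437 28.45703558] [ 1.24339985  0.24647457 -0.19663656]
```

View pics/cmp19.png

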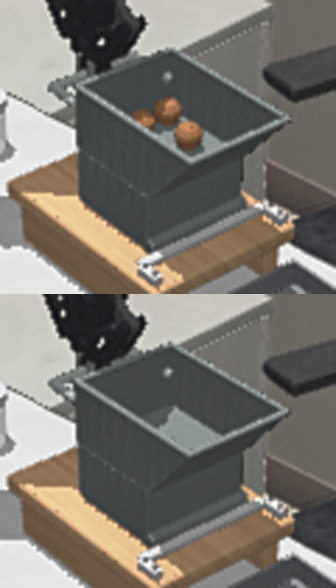

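>>> drive_tool([
  [-1,[0,0,-0.006],0],
  [-1,[0,0,-0.006],0],
  [-1,[0,0,0],0],
])

```text
clock: 19.73
position: [433.3, 117.2, 142.3]
ee_rot: [0.051, 0.999, 0.003, 0.004]
contact_force: [4.1, 8.7, 8.0]
gripper_width: 7.9
```

>>> drive_tool([
  [-0.75,[0,0.004,-0.003],0],
  [-0.5,[0,0.003,0],0],
  [-0.3,[0,0,0],0],
  [-0.2,[0,0,0],0],
  [-0.2,[0,0,0],0],
])

```text
clock: 20.35
position: [432.3, 118.9, 142.1]
ee_rot: [0.052, 0.999, 0.002, 0.002]
contact_force: [4.7, 8.8, 2.7]
gripper_width: 34.0
```

```bash
python3 z.py 20;python3 zz.py 20
```

```text
[432.28066408 118.91962585 142.06624479] [0.05154647 0.99866604 0.00190175 0.00234348] [4.19300805 8.70793268 2.57489629] [ 2.15475806 -0.98890446  0.07313716]
```

View pics/s20.png

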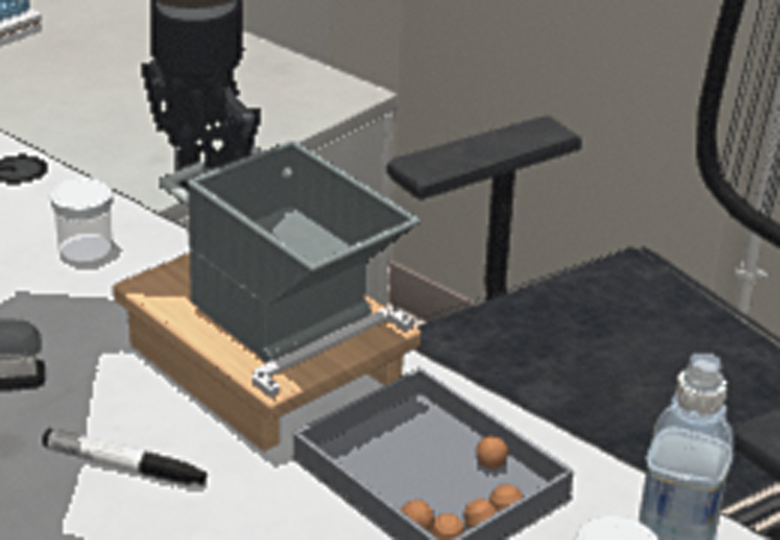

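```bash
python3 - <<'E'
import cv2
a=cv2.imread("pics/scene20.png")[140:215,225:315]
cv2.imwrite("pics/g20.png",cv2.resize(a,None,fx=8,fy=8,interpolation=cv2.INTER_CUBIC))
E
```

```text
(no output)
```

View pics/g20.png

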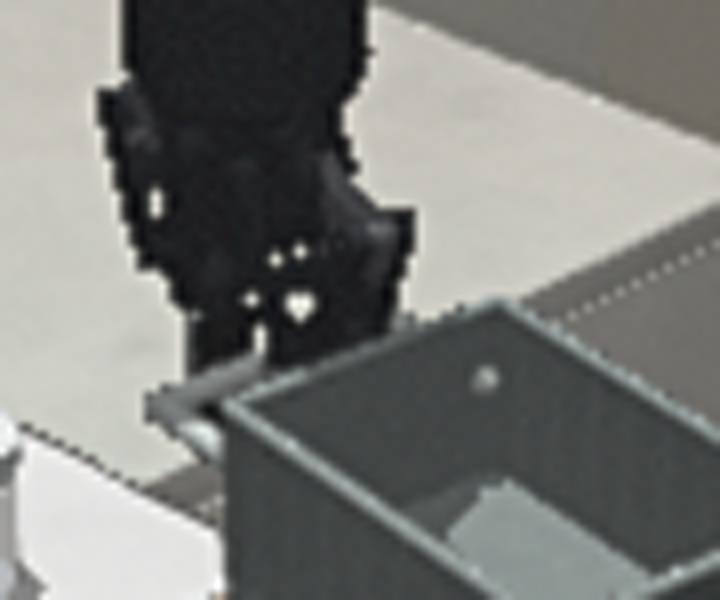

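>>> drive_tool([
  [-0.4,[0,0,0],0],
  [-0.4,[0,0,0],0],
])

```text
clock: 20.65
position: [430.3, 118.5, 141.4]
ee_rot: [0.053, 0.999, 0.001, 0.0]
contact_force: [-2.5, 12.5, 5.9]
gripper_width: 25.7
```

>>> drive_tool([
  [-0.4,[0,0.007,0],0],
  [-0.4,[0,0,0],0],
])

```text
clock: 20.9
position: [429.7, 119.1, 140.8]
ee_rot: [0.053, 0.999, -0.0, -0.001]
contact_force: [0.4, 8.1, 2.9]
gripper_width: 25.5
```

```bash
python3 snap.py 21; python3 z.py 21; python3 - <<'E'
import cv2
a=cv2.imread("pics/scene21.png")[140:215,225:315]
cv2.imwrite("pics/g21.png",cv2.resize(a,None,fx=8,fy=8,interpolation=cv2.INTER_CUBIC))
E
```

```text
[429.75024046 119.11756608 140.84824247] [ 5.27010779e-02  9.98609982e-01  3.65287404e-05 -8.36561113e-04] [0.20339439 7.46101641 3.81476437] [ 1.62266567  0.15865447 -0.13678813]
```

View pics/g21.png

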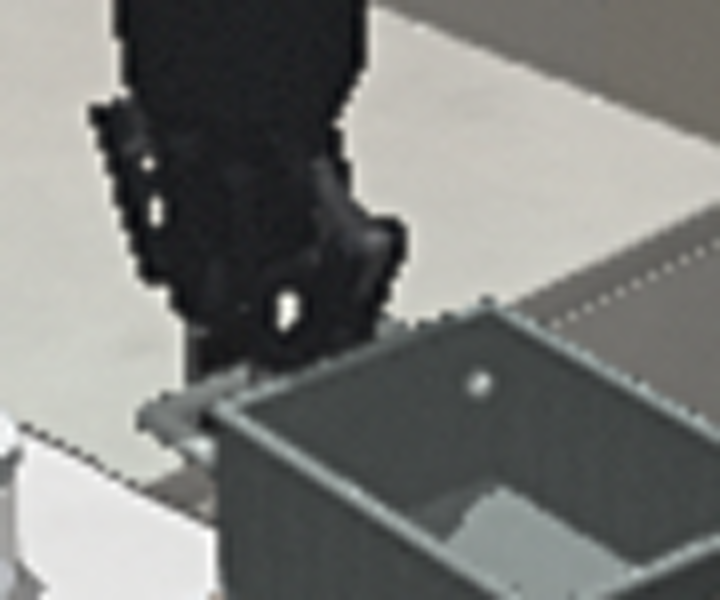

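View pics/t21.png

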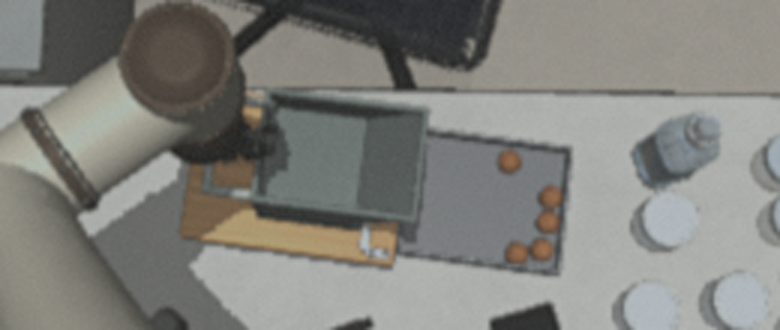

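>>> drive_tool([
  [-0.2,[0,0.007,0],0],
  [-0.2,[0,0.007,0],0],
  [-0.2,[0,0,0],0],
])

```text
clock: 21.42
position: [429.8, 122.9, 140.4]
ee_rot: [0.053, 0.999, -0.0, -0.001]
contact_force: [0.4, 6.0, 1.5]
gripper_width: 33.9
```

```bash
python3 z.py 22; python3 - <<'E'
import cv2
a=cv2.imread("pics/scene22.png")[140:215,225:315]
cv2.imwrite("pics/g22.png",cv2.resize(a,None,fx=8,fy=8,interpolation=cv2.INTER_CUBIC))
E
```

```text
[429.77654765 122.95160881 140.39639662] [ 5.28522261e-02  9.98601393e-01 -2.82478865e-04 -1.34913583e-03] [-0.60216687  7.17452318  1.27404249] [ 1.55731802  0.09749451 -0.11188014]
```

View pics/g22.png

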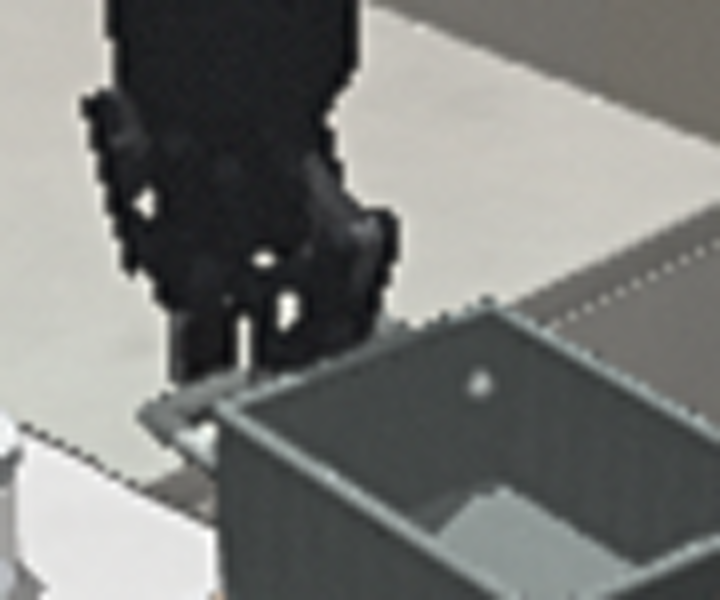

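View pics/z22.png

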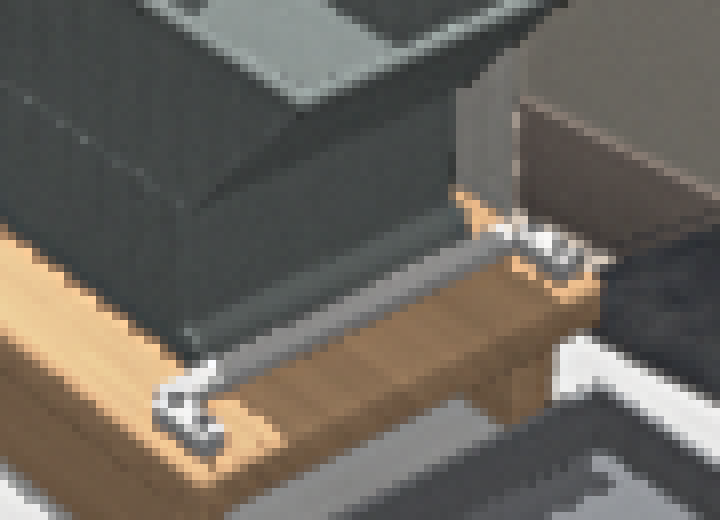

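>>> drive_tool([
  [-0.2,[0,0.004,-0.01],0],
  [-0.2,[0,0,-0.01],0],
  [-0.2,[0,0,0],0],
])

```text
clock: 21.85
position: [430.4, 123.4, 147.0]
ee_rot: [0.053, 0.999, -0.001, -0.001]
contact_force: [-0.4, -0.2, -0.4]
gripper_width: 34.2
```

>>> drive_tool([
  [-0.2,[0,0,-0.02],0],
  [-0.2,[0,0,-0.03],0],
  [-0.2,[0,0,-0.03],0],
  [-0.2,[0,0,0],0],
])

```text
clock: 22.35
position: [431.6, 124.6, 172.3]
ee_rot: [0.053, 0.999, 0.001, 0.001]
contact_force: [0.4, -0.0, -0.9]
gripper_width: 34.0
```

>>> drive_tool([
  [-0.2,[0,0,-0.08],0],
  [-0.2,[0,0.05,-0.1],0],
  [-0.2,[0,0.05,-0.1],0],
  [-0.2,[0,0,-0.1],0],
  [-0.2,[0,0,0],0],
  [-0.2,[0,0,0],0],
])

```text
clock: 23.1
position: [433.6, 153.8, 284.4]
ee_rot: [0.053, 0.999, -0.0, -0.001]
contact_force: [-0.8, -0.1, 0.5]
gripper_width: 34.2
```

```bash
python3 snap.py 23; python3 z.py 23
```

```text
[433.71843482 153.68404796 284.12075089] [ 5.26986679e-02  9.98609754e-01 -7.19217204e-04 -9.44873928e-04] [ 0.84331868 -0.22489783  0.09055557] [ 0.00234242  0.01338099 -0.03035862]
```

View pics/s23.png

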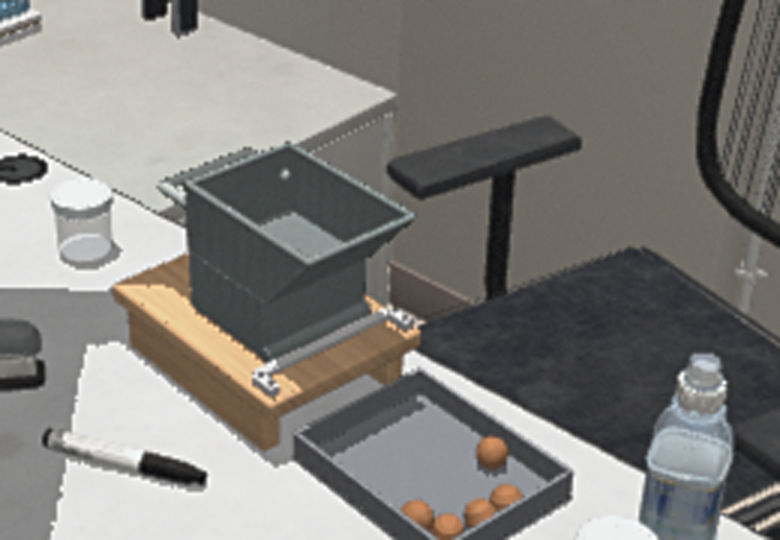

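View pics/t23.png

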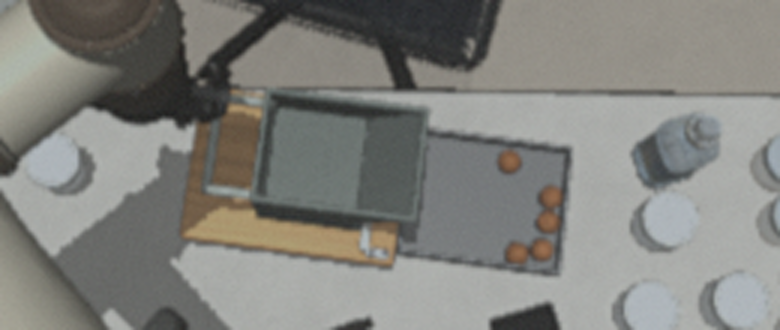

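View pics/z23.png

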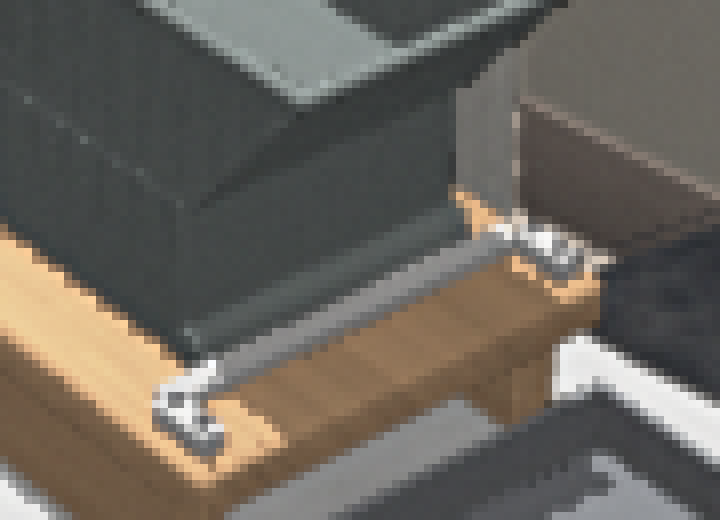

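```bash
python3 -c "
from bench import *
print(job_done())"
```

```text
the job is handed in; nothing more can be done
None
```

All five knobs are in the tray, and the tub stands upright and empty on the riser with the gripper clear of it. I handed the job in at about 23 s.

**How it went:** I pinched the handle bar and slid the tub about 70 mm forward until the stop bar was pressed in by about 4 to 6 mm. I then rocked it to about 72° and back along the same arc.

**Last checks:**
- Both camera views show five knobs in the tray.
- The tub stands on the riser, its front foot still lightly pressing the stop bar.
- The cup behind the handle and the bottle are where they started. I did not check the far cup separately, as nothing moved near it.
- The contact force read zero with the arm lifted away.

**Not as smooth as intended:**
- **Stop bar pressure:** near 7° on the way back, the bar eased to about 2 to 3 mm of press by eye. It stayed in contact, and I pressed it in further before setting the tub down.
- **Setting down:** pressing to confirm the tub had landed peaked at about 32 N downward.
- **Letting go:** the gripper had slipped about 5 mm down the bar. As it opened, part of it seems to have pushed on the tub's rim with about 8 to 12 N. That probably tipped the tub 1 to 2° for a moment before it settled back. I backed off and lifted away.

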